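Start the nut runner and hold the bolt head behind the bracket

TASK

Start the nut runner by swinging its sprung start lever all the way to its stop and letting it spring back by itself; the runner then begins to turn the bolt slowly. Reach down into the narrow gap behind the bracket, grip the big hexagonal bolt head in line with the runner by its sides and hold it firmly so that it no longer turns, and finish still holding it. Leave the tools, cans and spare parts around the fixture where they are.

Things in the scene. Friction and masses are not known exactly. Their poses are not given: they have to be found in the camera images.
- fixture: Bolting fixture fixed to the bench: base plate 300 x 200 mm, 12 mm thick, x -220 to +80 mm. Origin on the bench under the bracket's robot-side face; x from the runner through the bracket into the gap (away from the robot), y along the bracket, z up. The bracket is an upright steel plate at x 0 to 8 mm, 190 mm long in y, its top 106 mm above the bench.
- gap (a point): Middle of the gap's mouth (fixture x 34, y 0, z 106 mm). The gap is 52 mm wide, from the bracket (x 8 mm) to a parallel backing plate (x 60 to 68 mm, 190 mm long, top 96 mm above the bench); open above and at both ends, floor 12 mm above the bench.
- runner (a point): Top of the grey nut runner over the lever's pivot (fixture x -110, y 0, z 103 mm): a lying cylinder 56 mm across, its axis along fixture x 75 mm above the bench, in a cradle, its 42 mm socket on the nut at the bracket; a black battery block 70 mm wide, top 102 mm, at x -170 to -215 mm.
- small_bolt (a point): A second, small fixed bolt head in the gap, 19 mm across flats, 8 mm thick, at fixture y +78 mm, 50 mm above the bench; not part of the job.
- start_lever (a joint): Start lever: a 9 mm bar on the runner, 60 mm from pivot to post. 0 = rest, 1.1 rad = stop; grows anticlockwise from above. In fixture axes the bar points 150 deg clockwise from +x at rest, 87 at the stop. Spring force at the post 1.5 N at rest, 5 N at the stop. The runner starts when the lever is near its stop (from about 0.95 rad) and runs on after the lever has sprung back.
- lever_pivot (a point): Point on the start lever's vertical pivot axis, 115 mm above the bench (fixture x -110 mm, y 0).
- lever_post (a point): Round upright steel post on the end of the start lever, 14 mm across, 36 mm tall; this point is the centre of its foot, 112 mm above the bench (top at 148 mm). Moves with the lever on a circle of 60 mm radius.
- bolt (a joint): Turn of the big bolt about fixture +x (right-handed; the runner turns it the growing way). 0 = before the start, two flats of the head upright, facing fixture +y and -y. Once started it creeps at about 0.04 rad/s with a weak torque of about 0.08 N m and a stiff drag until held. Flats repeat every 1.047 rad.
- bolt_head (a point): Plain steel hexagonal bolt head in the gap, in line with the runner: 36 mm across flats, 42 mm across corners, 16 mm thick (fixture x 20 to 36 mm, on a collar 34 mm across). This point is its centre: fixture x 28, y 0, 75 mm above the bench. x along the bolt, y through two opposite flats, turning with the bolt.
- spare_nut: Loose nut lying by the fixture's +y side, 36 mm across flats, 20 mm high; leave alone.
- spare_bolt: Loose bolt standing on its head (36 mm across flats) by the fixture's -y side, 76 mm tall; leave alone.
- socket: Loose steel socket standing by the fixture's -y side, 32 mm across, 50 mm tall; leave alone.
- screwdriver: Screwdriver lying left of the fixture; leave alone.
- wrench: Wrench lying right of the fixture; leave alone.
- spray_can: Spray can, 66 mm across, 190 mm tall, at the left; leave alone.
- grease_can: Can, 70 mm across, 110 mm tall, at the right; leave alone.

How it is judged:
On the way, in this order (a step that is already met when the one before it is completed fails the run):
1. the start lever is swung to its stop (value of joint start_lever above 1.02 rad), for 0.05 s.
2. the lever is let go and has sprung back; the runner turns the bolt (value of joint start_lever below 0.12 rad and contact force between the fingers and start_lever below 0.1 N and velocity of joint bolt above 0.015 rad/s), for 0.2 s.
At the end, for the whole second after the job is handed in: Still gripping the big bolt head: grasp point within 25 mm of its centre, fingers pressing it with over 10 N, bolt (turned over 0.05 rad by the runner) standing still (under 0.01 rad/s) through the last second, start lever back at rest (under 0.12 rad) (contact force between the fingers and bolt above 10 N and distance between the grasp point and bolt_head below 0.025 m and velocity of joint bolt between -0.01 and 0.01 rad/s and value of joint bolt above 0.05 rad and value of joint start_lever below 0.12 rad); the arm keeps its last pose, push and grip.
It fails at once if a bystander was moved by more than 25 mm (distance of any of spare_nut, spare_bolt, socket, screwdriver, wrench, spray_can, grease_can from where it was at the start of the episode above 0.025 m).
It also fails if it takes over 51 s, if anything falls off the work surface, if the arm or the gripper's body presses on something with over 40 N, if the wrist force passes 120 N, or if a joint passes its speed limit or range.

ROBOT

A 7-joint arm with a two-finger parallel gripper is mounted at the origin on the work surface. World frame = base frame: x ahead of the robot, y to its left, z up, the work surface at z = 0. Lengths are in m, angles in rad, forces in N, time in s.
With the tool pointing down it reaches from about 0.425 to 0.925 m from the base axis. Payload 6.8 kg.
Tool frame: the origin (TCP) lies on the front face of the gripper's body, between the roots of the fingers; the fingertips stand 73 mm ahead of it and the grasp point (between the pads) lies 54 mm ahead of it; z points along the fingers, y is the line along which they close (so a half turn about z gives the same grasp; the last joint's range is limited). The gripper opens to 85 mm and grips with 20 to 120 N. Pads are 22 mm wide; open, the fingers measure 114 mm over their backs; the gripper's body (76 mm by 85 mm) begins 54 mm behind the grasp point. The pads swing forward as they close: fully open they stand 13 mm farther back than shut.
Start: joints at [1.181, 0.477, 0.022, 1.555, -0.011, 1.109, -0.083], TCP at [0.188, -0.648, 0.304] pointing down, gripper open.
Joint ranges: [-2.96, 2.96], [-0.34, 2.1], [-1.41, 1.46], [0.24, 2.44], [-1.37, 4.51], [0.17, 1.92], [-2.96, 2.96]. Speed limits (rad/s): [2.39, 2.39, 3.14, 3.14, 3.14, 3.14, 3.14].

INTERFACE

Orientations are given as a unit quaternion [w, x, y, z].
In Python, from station import bot, optics gives the robot as it stands.
- The arm moves only by the tool drive_tool, never from a script. Its argument "deltas" is a list of rows, each an object with "gripper": the closure in counts, from 0 (fully open) to 255 (shut); "offset": the shift along the tool's x, y, z in units of 1000 mm (1.0 is 1000 mm), a list of three; "angular": the turn, a rotation vector about the tool's x, y, z in units of 45 degrees (1.0 is 45 degrees), a list of three. In form: [{"gripper": gripper, "offset": [dx, dy, dz], "angular": [rx, ry, rz]}, ...]. A call has 1 to 5 rows; each row is the pose to reach, as a shift and turn from the pose commanded when the call began, along the tool's axes at that moment; what a row does not reach only later rows make up. A row lasts 1/10 s, in which the tool goes at most 50 mm and 8.59 degrees, less where a joint would pass 70% of its speed; a pose out of reach is approached as far as the arm can. A call with a number of a shift or a turn outside -1 to 1 is refused whole. A call with a gripper value outside its range is refused whole. The fingers move at their own pace and stop on an object; "grip_force" is the grip in N (left out, the last holds). Time passes only in rows, so rows that repeat a pose let the fingers close. It gives the time, the measured TCP pose, the force, the opening and the grip force at its end, in the units of the state.
- bot.get_obs(): the state, without advancing time (a new reading comes with each control period).
- optics.read_camera(name): name is "scene" or "top" or "wrist"; returns the picture (384x512x3 uint8, blue, green, red); there is no depth.
- optics.camera_model(name): a dict with "fx", "fy", "cx", "cy" (pixels), "cam_to_world" (4x4, takes a point from camera to world coordinates). Camera axes: x right, y up, looking along -z (the intrinsics and any distortion apply to the point x, -y, -z); pixel columns grow to the right and rows downward; lengths in m; the calibration is good to about 2 mm. A picture is of the moment at which its call begins: read the wrist's pose just before it. camera_model takes no time and is no camera call; for the wrist camera it gives the pose at the moment of the call.
- bot.hand_in(): hands the job in; it is judged then, once.
The state is a dict: "t": time; "q": joint angles; "joint_vel": joint speeds; "joint_torque": joint torques, N m; "eef_pos": TCP position; "tool_rot": TCP orientation; "contact_force": force on the tool from outside, world axes, zero at the start; "torque": the same for the moment, N m; "gripper_width": opening from 0.0 (shut) to 1.0 (fully open); "grasp_force": force on a finger pad.
Only numpy, scipy, OpenCV 4.12 (cv2) and the standard library are available. Lean on these libraries where they do the work, as an engineer would, in place of code of your own. Each camera call takes 0.05 s, during which the arm holds its last target. There are 200 camera calls.

## Working session

There is one attempt and no reset: what is moved stays moved. The work goes in short steps, Python scripts to look and compute and a tool call to move; the robot and the scene stay as the last step left them, time stands still between calls to the robot, and variables do not carry over. Pictures are saved under pics/ and viewed, at most 10 in all, crops included, and the job is handed in when it is done.

Besides the shell and the picture viewer there is one more tool, called after "Call:" as name([rows], argument=value, ...), one row to a line, values as JSON. drive_tool: Moves the arm, as the interface text tells. Its arguments: {"type":"object","properties":{"deltas":{"type":"array"},"grip_force":{"type":"number"}},"required":["deltas"]}

```bash
mkdir -p pics; ls; python3 - <<'E'
from station import bot, optics
import cv2, numpy as np
o=bot.get_obs(); print({k:np.round(v,3).tolist() for k,v in o.items()})
a=optics.read_camera("scene"); b=optics.read_camera("top")
cv2.imwrite("pics/scene.png",cv2.resize(a,(800,600))); cv2.imwrite("pics/top.png",cv2.resize(b,(800,600)))
cv2.imwrite("pics/top_raw.png",b);cv2.imwrite("pics/scene_raw.png",a)
for n in("scene","top","wrist"):
    m=optics.camera_model(n); print(n,{k:np.round(v,3).tolist() for k,v in m.items()})
E
```

```text
pics
{'t': 0.0, 'q': [1.181, 0.478, 0.022, 1.556, -0.012, 1.109, -0.083], 'joint_vel': [-0.001, 0.0, -0.001, 0.001, 0.0, 0.001, -0.001], 'joint_torque': [-0.0, -59.645, 1.608, -28.12, 0.012, 0.009, 0.0], 'eef_pos': [0.188, -0.648, 0.303], 'tool_rot': [-0.001, 0.99, 0.14, -0.0], 'contact_force': [0.722, 0.151, -0.427], 'torque': [-0.005, 0.028, 0.06], 'grasp_force': 0.0, 'gripper_width': 0.998}
scene {'fx': 498.538, 'fy': 498.538, 'cx': 252.672, 'cy': 191.012, 'cam_to_world': [[0.773, -0.462, 0.435, 1.163], [0.634, 0.541, -0.553, -0.785], [0.02, 0.703, 0.711, 1.097], [0.0, 0.0, 0.0, 1.0]]}
top {'fx': 399.186, 'fy': 399.186, 'cx': 263.041, 'cy': 190.21, 'cam_to_world': [[-0.025, 0.998, -0.061, 0.465], [-1.0, -0.025, -0.001, 0.016], [-0.003, 0.061, 0.998, 1.143], [0.0, 0.0, 0.0, 1.0]]}
wrist {'fx': 279.339, 'fy': 279.339, 'cx': 255.234, 'cy': 194.065, 'cam_to_world': [[0.279, 0.917, 0.286, 0.259], [-0.96, 0.267, 0.081, -0.628], [-0.002, -0.297, 0.955, 0.373], [0.0, 0.0, 0.0, 1.0]]}
```

View pics/top.png

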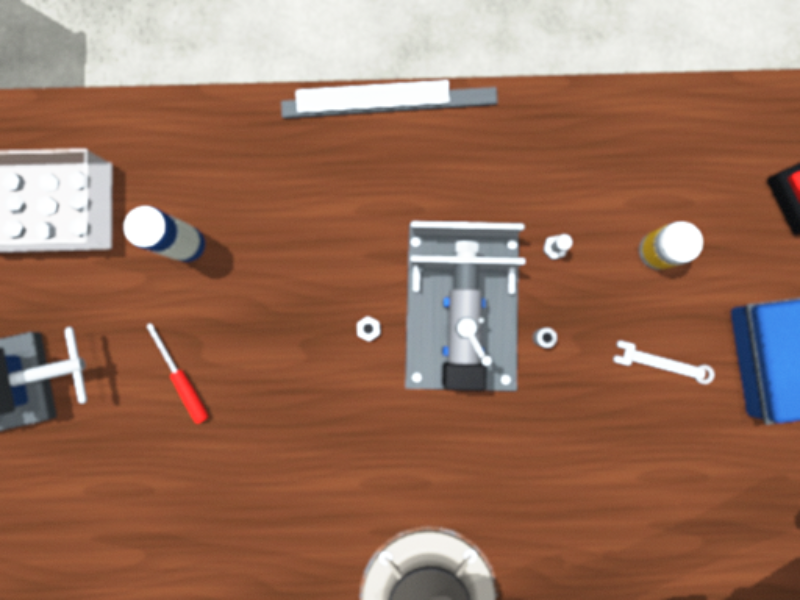

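View pics/scene.png

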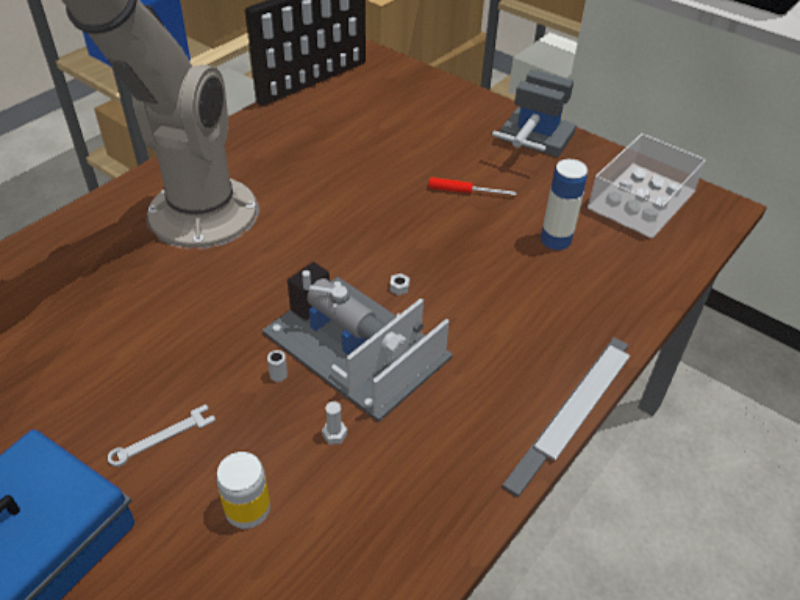

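The top view (800 px wide) shows the base plate corners at (405,388) and (517,389). The bracket top runs (411,260)–(524,262), the backing plate top is at about y=226, the lever pivot is at (467,328) and the post is at (487,361). The socket is at (546,338).

```bash
cat > h.py <<'E'
import numpy as np
from station import bot, optics
def ray(m,u,v):
    T=np.array(m["cam_to_world"]); d=T[:3,:3]@np.array([(u-m["cx"])/m["fx"],-(v-m["cy"])/m["fy"],-1]); return T[:3,3],d
def onz(m,u,v,z):
    c,d=ray(m,u,v); return c+d*(z-c[2])/d[2]
def proj(m,p):
    T=np.array(m["cam_to_world"]); q=T[:3,:3].T@(np.array(p)-T[:3,3]); return m["cx"]+m["fx"]*q[0]/-q[2], m["cy"]-m["fy"]*q[1]/-q[2]
E
python3 - <<'E'
from h import *
import cv2
m=optics.camera_model("top"); s=.64
for n,u,v,z in [("baseL",405,388,.012),("baseR",517,389,.012),("brL",411,260,.106),("brR",524,262,.106),("bkL",411,225,.096),("bkR",523,228,.096),("pivot",467,328,.125),("post",487,361,.148),("socket",546,338,.05),("sbolt",565,242,.076),("nut",368,328,.02)]:
    print(n,onz(m,u*s,v*s,z).round(4))
b=cv2.imread("pics/top_raw.png")[120:260,240:380]; cv2.imwrite("pics/topc.png",cv2.resize(b,(600,600),interpolation=cv2.INTER_CUBIC))
E
```

```text
baseL [0.3707 0.0324 0.012 ]
baseR [ 0.364  -0.1691  0.012 ]
brL [0.5908 0.0159 0.106 ]
brR [ 0.5827 -0.1728  0.106 ]
bkL [0.6516 0.0144 0.096 ]
bkR [ 0.6418 -0.175   0.096 ]
pivot [ 0.4748 -0.0726  0.125 ]
post [ 0.4214 -0.1008  0.148 ]
socket [ 0.4546 -0.2167  0.05  ]
sbolt [ 0.619  -0.2501  0.076 ]
nut [0.4802 0.0963 0.02  ]
```

View pics/topc.png

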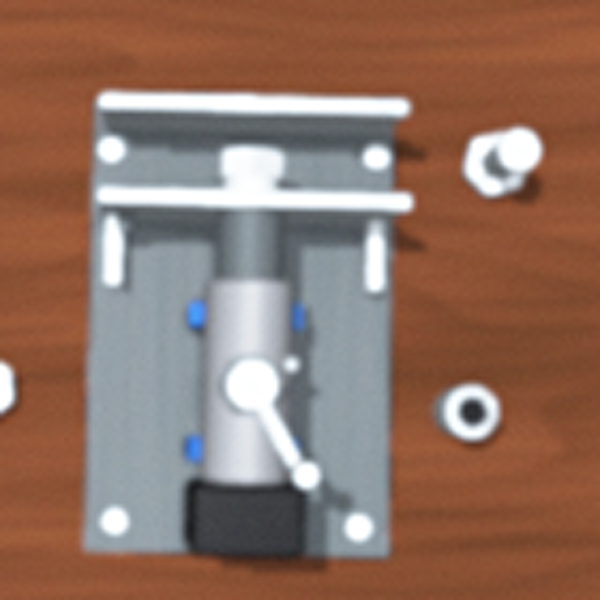

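```bash
cat >> h.py <<'E'
from scipy.spatial.transform import Rotation as R
O=np.array([.5845,-.0778,0]); YAW=-.042
F=R.from_euler("z",YAW)
def fx(x,y,z): return O+F.apply([x,y,z])
def down(yawdeg):  # tool y heading in world, tool z down
    y=np.array([np.cos(np.radians(yawdeg)),np.sin(np.radians(yawdeg)),0]); z=np.array([0,0,-1.]); return R.from_matrix(np.c_[np.cross(y,z),y,z])
def tilted(th): # y of tool along -y of fixture, turned th about fixture x
    Z=np.array([0,-np.sin(-th),-np.cos(th)]); Z=np.array([0,np.sin(th),-np.cos(th)]); Y=np.array([0,-np.cos(th),-np.sin(th)])
    return F*R.from_matrix(np.c_[np.cross(Y,Z),Y,Z])
def go(p,rot):
    o=bot.get_obs(); w,x,y,z=o["tool_rot"]; T=R.from_quat([x,y,z,w])
    print("t",round(o["t"],2),"offset",T.inv().apply(p-np.array(o["eef_pos"])).round(4),"ang",((T.inv()*rot).as_rotvec()/np.radians(45)).round(3),"tcp",np.round(o["eef_pos"],4),"F",np.round(o["contact_force"],1))
E
python3 - <<'E'
from h import *
post=fx(-162,-30,0)*0+fx(-.162,-.030,0); print(post)
n=np.array([np.cos(np.radians(-30)),np.sin(np.radians(-30)),0])
go(post+5e-3*n+[0,0,.27],down(-30))
E
```

```text
[ 0.42138323 -0.10097154  0.        ]
t 0.1 offset [ 0.3802 -0.4568  0.0337] ang [-0.002 -0.001 -0.974] tcp [ 0.1876 -0.648   0.303 ] F [-0.3 -0.2 -0.7]
```

Call:
drive_tool([
  {"gripper": 105,"offset": [0.032,-0.038,0.003],"angular": [0,0,-0.15]},
  {"gripper": 105,"offset": [0.064,-0.076,0.006],"angular": [0,0,-0.3]},
  {"gripper": 105,"offset": [0.096,-0.114,0.009],"angular": [0,0,-0.45]},
  {"gripper": 105,"offset": [0.128,-0.152,0.012],"angular": [0,0,-0.6]},
  {"gripper": 105,"offset": [0.16,-0.19,0.015],"angular": [0,0,-0.75]},
])

```text
t: 0.6
eef_pos: [0.2889, -0.4193, 0.2885]
tool_rot: [-0.0, 0.906, 0.424, -0.0]
contact_force: [1.9, -0.4, -0.4]
gripper_width: 0.591
grasp_force: 0.0
```

```bash
cat > a.py <<'E'
from h import *
post=fx(-.162,-.030,0)
n=np.array([np.cos(np.radians(-30)),np.sin(np.radians(-30)),0])
go(post+5e-3*n+[0,0,.27],down(-30)); print(bot.get_obs()["gripper_width"])
E
python3 a.py
```

```text
t 0.6 offset [ 0.3302 -0.0972  0.0185] ang [-0.     0.    -0.218] tcp [ 0.2889 -0.4193  0.2885] F [ 1.9 -0.4 -0.4]
0.590926502889543
```

Call:
drive_tool([
  {"gripper": 105,"offset": [0.047,-0.014,0.003],"angular": [0,0,-0.1]},
  {"gripper": 105,"offset": [0.094,-0.028,0.006],"angular": [0,0,-0.2]},
  {"gripper": 105,"offset": [0.141,-0.042,0.009],"angular": [0,0,-0.22]},
  {"gripper": 105,"offset": [0.188,-0.056,0.012],"angular": [0,0,-0.22]},
  {"gripper": 105,"offset": [0.235,-0.07,0.015],"angular": [0,0,-0.22]},
])

```text
t: 1.1
eef_pos: [0.3866, -0.1947, 0.2738]
tool_rot: [0.0, 0.867, 0.498, -0.0]
contact_force: [1.4, -0.2, -0.6]
gripper_width: 0.595
grasp_force: 0.0
```

```bash
python3 a.py
```

```text
t 1.1 offset [ 0.0985 -0.0121  0.0038] ang [ 0.     0.    -0.005] tcp [ 0.3866 -0.1947  0.2738] F [ 1.4 -0.2 -0.6]
0.5950643429091513
```

Call:
drive_tool([
  {"gripper": 105,"offset": [0.045,-0.006,0.002],"angular": [0,0,0]},
  {"gripper": 105,"offset": [0.085,-0.01,0.004],"angular": [0,0,0]},
  {"gripper": 105,"offset": [0.098,-0.012,0.004],"angular": [0,0,0]},
  {"gripper": 105,"offset": [0.098,-0.012,0.004],"angular": [0,0,0]},
])

```text
t: 1.5
eef_pos: [0.4259, -0.1036, 0.2698]
tool_rot: [-0.0, 0.866, 0.5, 0.0]
contact_force: [-0.3, -0.5, 0.3]
gripper_width: 0.59
grasp_force: 0.0
```

```bash
python3 a.py; python3 - <<'E'
from h import *
import cv2
m=optics.camera_model("wrist"); w=optics.read_camera("wrist"); cv2.imwrite("pics/w1.png",w)
for p in [fx(-.162,-.03,.148),fx(-.11,0,.115)]: print(np.round(proj(m,p)))
E
```

```text
t 1.5 offset [ 0.     -0.0003 -0.0002] ang [-0.    -0.001  0.001] tcp [ 0.4259 -0.1036  0.2698] F [-0.3 -0.5  0.3]
0.5898399870300378
[249. 214.]
[291. 139.]
```

View pics/w1.png

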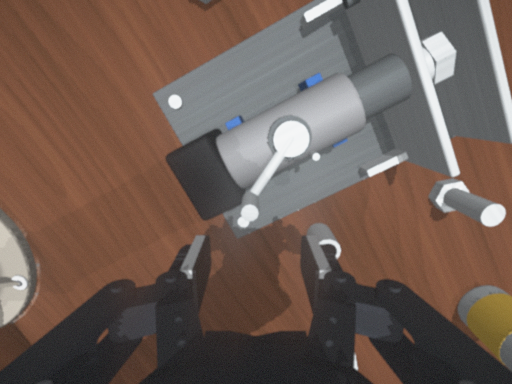

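The wrist view puts the post top at about (249,212) and the pivot at (291,138), both within 3 px of prediction. The fingers straddle the post line, so I'll descend and push.

Call:
drive_tool([
  {"gripper": 105,"offset": [0,0,0.03],"angular": [0,0,0]},
  {"gripper": 105,"offset": [0,0,0.06],"angular": [0,0,0]},
  {"gripper": 105,"offset": [0,0,0.08],"angular": [0,0,0]},
  {"gripper": 105,"offset": [0,0,0.08],"angular": [0,0,0]},
])

```text
t: 1.95
eef_pos: [0.4229, -0.1073, 0.1876]
tool_rot: [-0.002, 0.868, 0.497, -0.002]
contact_force: [-0.6, -0.1, 0.6]
gripper_width: 0.585
grasp_force: 0.0
```

```bash
python3 - <<'E'
from h import *
n=np.array([np.cos(np.radians(-30)),np.sin(np.radians(-30)),0])
P=fx(-.11,0,0)
for q in (0.1,.3,.5,.7,.9,1.0,1.05,1.1,1.15):
    a=np.radians(-150)+q; post=P+F.apply([.06*np.cos(a),.06*np.sin(a),0]); print(q); go(post+18e-3*n+[0,0,.19],down(-30))
E
```

```text
0.1
t 1.95 offset [ 0.0019  0.0187 -0.0025] ang [-0.007  0.003 -0.008] tcp [ 0.4229 -0.1073  0.1876] F [-0.6 -0.1  0.6]
0.3
t 1.95 offset [-0.0024  0.0299 -0.0026] ang [-0.007  0.003 -0.008] tcp [ 0.4229 -0.1073  0.1876] F [-0.6 -0.1  0.6]
0.5
t 1.95 offset [-0.0043  0.0418 -0.0026] ang [-0.007  0.003 -0.008] tcp [ 0.4229 -0.1073  0.1876] F [-0.6 -0.1  0.6]
0.7
t 1.95 offset [-0.0038  0.0537 -0.0027] ang [-0.007  0.003 -0.008] tcp [ 0.4229 -0.1073  0.1876] F [-0.6 -0.1  0.6]
0.9
t 1.95 offset [-0.0009  0.0654 -0.0028] ang [-0.007  0.003 -0.008] tcp [ 0.4229 -0.1073  0.1876] F [-0.6 -0.1  0.6]
1.0
t 1.95 offset [ 0.0014  0.0709 -0.0028] ang [-0.007  0.003 -0.008] tcp [ 0.4229 -0.1073  0.1876] F [-0.6 -0.1  0.6]
1.05
t 1.95 offset [ 0.0027  0.0736 -0.0028] ang [-0.007  0.003 -0.008] tcp [ 0.4229 -0.1073  0.1876] F [-0.6 -0.1  0.6]
1.1
t 1.95 offset [ 0.0042  0.0762 -0.0028] ang [-0.007  0.003 -0.008] tcp [ 0.4229 -0.1073  0.1876] F [-0.6 -0.1  0.6]
1.15
t 1.95 offset [ 0.0058  0.0787 -0.0028] ang [-0.007  0.003 -0.008] tcp [ 0.4229 -0.1073  0.1876] F [-0.6 -0.1  0.6]
```

Call:
drive_tool([
  {"gripper": 105,"offset": [0,0.019,-0.001],"angular": [0,0,0]},
  {"gripper": 105,"offset": [-0.002,0.034,-0.002],"angular": [0,0,0]},
  {"gripper": 105,"offset": [-0.002,0.05,-0.002],"angular": [0,0,0]},
  {"gripper": 105,"offset": [0,0.064,-0.002],"angular": [0,0,0]},
])

```text
t: 2.35
eef_pos: [0.4779, -0.1406, 0.1918]
tool_rot: [-0.001, 0.868, 0.497, -0.003]
contact_force: [-7.6, -1.0, 0.1]
gripper_width: 0.591
grasp_force: 3.1
```

```bash
cat > b.py <<'E'
from h import *
n=np.array([np.cos(np.radians(-30)),np.sin(np.radians(-30)),0])
P=fx(-.11,0,0)
for q in (1.05,1.1,1.15):
    a=np.radians(-150)+q; post=P+F.apply([.06*np.cos(a),.06*np.sin(a),0]); go(post+18e-3*n+[0,0,.19],down(-30))
E
python3 b.py
```

```text
t 2.35 offset [0.0037 0.0093 0.0018] ang [-0.007  0.006 -0.008] tcp [ 0.4779 -0.1406  0.1918] F [-7.6 -1.   0.1]
t 2.35 offset [0.0052 0.012  0.0017] ang [-0.007  0.006 -0.008] tcp [ 0.4779 -0.1406  0.1918] F [-7.6 -1.   0.1]
t 2.35 offset [0.0068 0.0145 0.0017] ang [-0.007  0.006 -0.008] tcp [ 0.4779 -0.1406  0.1918] F [-7.6 -1.   0.1]
```

Call:
drive_tool([
  {"gripper": 105,"offset": [0.003,0.008,0],"angular": [0,0,0]},
  {"gripper": 105,"offset": [0.004,0.012,0],"angular": [0,0,0]},
  {"gripper": 105,"offset": [0.004,0.014,0],"angular": [0,0,0]},
  {"gripper": 105,"offset": [0.004,0.014,0],"angular": [0,0,0]},
])

```text
t: 2.75
eef_pos: [0.4921, -0.1428, 0.1919]
tool_rot: [-0.001, 0.867, 0.498, -0.003]
contact_force: [-5.6, 1.1, 0.3]
gripper_width: 0.586
grasp_force: 3.0
```

```bash
python3 b.py; python3 -c "
from h import *
import cv2
b=optics.read_camera('top')[120:260,240:380]; cv2.imwrite('pics/t2.png',cv2.resize(b,(600,600),interpolation=cv2.INTER_CUBIC))"
```

```text
t 2.75 offset [-0.0016 -0.0041  0.0019] ang [-0.006  0.004 -0.007] tcp [ 0.4921 -0.1428  0.1919] F [-5.6  1.1  0.3]
t 2.75 offset [-0.0001 -0.0014  0.0019] ang [-0.006  0.004 -0.007] tcp [ 0.4921 -0.1428  0.1919] F [-5.6  1.1  0.3]
t 2.75 offset [0.0015 0.0011 0.0019] ang [-0.006  0.004 -0.007] tcp [ 0.4921 -0.1428  0.1919] F [-5.6  1.1  0.3]
```

Call:
drive_tool([
  {"gripper": 105,"offset": [0.001,0.003,0],"angular": [0,0,0]},
  {"gripper": 105,"offset": [0.001,0.005,0],"angular": [0,0,0]},
  {"gripper": 105,"offset": [0.001,0.005,0],"angular": [0,0,0]},
])

```text
t: 3.1
eef_pos: [0.4934, -0.1432, 0.1913]
tool_rot: [-0.004, 0.867, 0.498, -0.006]
contact_force: [-16.7, 5.2, 10.7]
gripper_width: 0.584
grasp_force: 9.1
```

Call:
drive_tool([
  {"gripper": 105,"offset": [0,0.0,-0.02],"angular": [0,0,0]},
  {"gripper": 105,"offset": [0,0.0,-0.06],"angular": [0,0,0]},
  {"gripper": 105,"offset": [0,0.0,-0.1],"angular": [0,0,0]},
  {"gripper": 105,"offset": [0,0.0,-0.1],"angular": [0,0,0]},
])

```text
t: 3.5
eef_pos: [0.5021, -0.1447, 0.2985]
tool_rot: [0.004, 0.867, 0.498, 0.004]
contact_force: [0.1, -0.3, -0.3]
gripper_width: 0.589
grasp_force: 0.0
```

```bash
python3 - <<'E'
from h import *
import cv2
m=optics.camera_model("wrist"); w=optics.read_camera("wrist"); cv2.imwrite("pics/w2.png",w)
for p in [fx(-.162,-.03,.148),fx(-.11,0,.115)]: print(np.round(proj(m,p)))
c=fx(.028,0,.075)
for th in (0,.35):
    rot=tilted(th); go(c-rot.apply([0,0,.054+.09]),rot)
E
```

```text
[144. 205.]
[187. 139.]
t 3.55 offset [0.113  0.0627 0.0775] ang [ 0.007 -0.006  1.38 ] tcp [ 0.5008 -0.1447  0.2959] F [-1.1 -1.4  0.2]
t 3.55 offset [0.0694 0.0857 0.0863] ang [0.408 0.235 1.366] tcp [ 0.5008 -0.1447  0.2959] F [-1.1 -1.4  0.2]
```

View pics/w2.png

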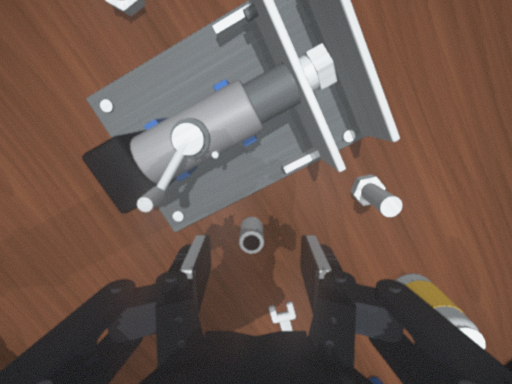

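The wrist view shows the lever back at rest, with the post at (146,204) against (144,205) predicted. The bolt head is visible at (320,67), so I'll move over the gap.

Call:
drive_tool([
  {"gripper": 75,"offset": [0.025,0.015,0.01],"angular": [0.03,0.02,0.17]},
  {"gripper": 75,"offset": [0.05,0.03,0.02],"angular": [0.05,0.03,0.34]},
  {"gripper": 75,"offset": [0.07,0.05,0.03],"angular": [0.08,0.05,0.51]},
  {"gripper": 75,"offset": [0.09,0.06,0.04],"angular": [0.11,0.06,0.68]},
  {"gripper": 75,"offset": [0.095,0.07,0.05],"angular": [0.13,0.08,0.85]},
])

```text
t: 4.05
eef_pos: [0.6089, -0.0948, 0.2409]
tool_rot: [-0.06, 0.981, 0.185, 0.001]
contact_force: [-1.1, 0.0, -0.6]
gripper_width: 0.704
grasp_force: 0.0
```

```bash
cat > c.py <<'E'
from h import *
import sys
c=fx(.028,0,.075); d=float(sys.argv[1])
for th in map(float,sys.argv[2:]):
    rot=tilted(th); go(c-rot.apply([0,0,.054+d]),rot)
E
python3 c.py .09 .15 .2 .25
```

```text
t 4.05 offset [-0.0002  0.009   0.0226] ang [0.034 0.039 0.524] tcp [ 0.6089 -0.0948  0.2409] F [-1.1  0.  -0.6]
t 4.05 offset [-0.003   0.0156  0.0231] ang [0.097 0.052 0.523] tcp [ 0.6089 -0.0948  0.2409] F [-1.1  0.  -0.6]
t 4.05 offset [-0.0059  0.0221  0.0238] ang [0.16  0.065 0.522] tcp [ 0.6089 -0.0948  0.2409] F [-1.1  0.  -0.6]
```

Call:
drive_tool([
  {"gripper": 75,"offset": [-0.001,0.005,0.005],"angular": [0.03,0.02,0.17]},
  {"gripper": 75,"offset": [-0.002,0.01,0.01],"angular": [0.06,0.03,0.34]},
  {"gripper": 75,"offset": [-0.003,0.015,0.015],"angular": [0.09,0.05,0.5]},
  {"gripper": 75,"offset": [-0.003,0.0155,0.02],"angular": [0.097,0.052,0.523]},
  {"gripper": 75,"offset": [-0.003,0.0155,0.02],"angular": [0.097,0.052,0.523]},
])

```text
t: 4.55
eef_pos: [0.6094, -0.1102, 0.2191]
tool_rot: [-0.099, 0.995, -0.018, 0.001]
contact_force: [-0.6, 0.5, 1.2]
gripper_width: 0.703
grasp_force: 0.0
```

```bash
python3 c.py .09 .2; python3 c.py .004 .2;  python3 - <<'E'
from h import *
import cv2
m=optics.camera_model("wrist"); w=optics.read_camera("wrist"); cv2.imwrite("pics/w3.png",w)
for p in [fx(.008,.095,.106),fx(.008,-.095,.106),fx(.06,.095,.096),fx(.06,-.095,.096),fx(.036,0,.096),fx(.02,0,.096)]: print(np.round(proj(m,p)))
E
```

```text
t 4.55 offset [ 0.0018 -0.0021  0.0034] ang [0.003 0.002 0.006] tcp [ 0.6094 -0.1102  0.2191] F [-0.6  0.5  1.2]
t 4.55 offset [ 0.0019 -0.0023  0.0894] ang [0.003 0.002 0.006] tcp [ 0.6094 -0.1102  0.2191] F [-0.6  0.5  1.2]
[127. 227.]
[379. 252.]
[126. 161.]
[387. 173.]
[245. 198.]
[245. 218.]
```

View pics/w3.png

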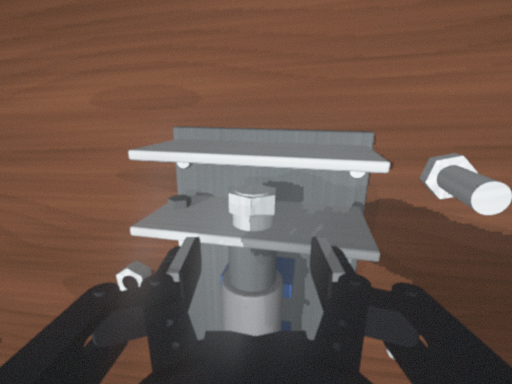

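The wrist view shows the bracket top edge at (137,230)–(375,250), the backing edge at (132,159)–(385,167) and the bolt head centred at (252,205). That is about 1–2 mm off prediction in x and y, so I'll correct for it and descend into the gap.

Call:
drive_tool([
  {"gripper": 75,"offset": [0.003,0,0.015],"angular": [0,0,0]},
  {"gripper": 75,"offset": [0.003,0,0.035],"angular": [0,0,0]},
  {"gripper": 75,"offset": [0.003,0,0.055],"angular": [0,0,0]},
  {"gripper": 75,"offset": [0.003,0,0.075],"angular": [0,0,0]},
  {"gripper": 75,"offset": [0.003,0,0.088],"angular": [0,0,0]},
])

```text
t: 5.1
eef_pos: [0.6136, -0.0911, 0.1319]
tool_rot: [-0.099, 0.995, -0.018, 0.002]
contact_force: [-0.2, 0.5, -0.1]
gripper_width: 0.707
grasp_force: 0.0
```

Call:
drive_tool([
  {"gripper": 75,"offset": [0,0,0],"angular": [0,0,0]},
  {"gripper": 75,"offset": [0,0,0],"angular": [0,0,0]},
  {"gripper": 75,"offset": [0,0,0],"angular": [0,0,0]},
  {"gripper": 75,"offset": [0,0,0],"angular": [0,0,0]},
  {"gripper": 75,"offset": [0,0,0],"angular": [0,0,0]},
])

```text
t: 5.6
eef_pos: [0.6146, -0.0926, 0.1347]
tool_rot: [-0.099, 0.995, -0.019, 0.003]
contact_force: [-0.4, 0.3, 0.3]
gripper_width: 0.71
grasp_force: 0.0
```

```bash
python3 c.py .004 .15 .2; python3 - <<'E'
from h import *
import cv2
m=optics.camera_model("wrist"); w=optics.read_camera("wrist"); cv2.imwrite("pics/w4.png",cv2.resize(w,(768,576)))
E
```

```text
t 5.6 offset [-0.0026 -0.0043  0.0032] ang [-0.06  -0.003  0.005] tcp [ 0.6146 -0.0926  0.1347] F [-0.4  0.3  0.3]
t 5.6 offset [-0.0026 -0.0014  0.0032] ang [ 0.003 -0.003  0.005] tcp [ 0.6146 -0.0926  0.1347] F [-0.4  0.3  0.3]
```

View pics/w4.png

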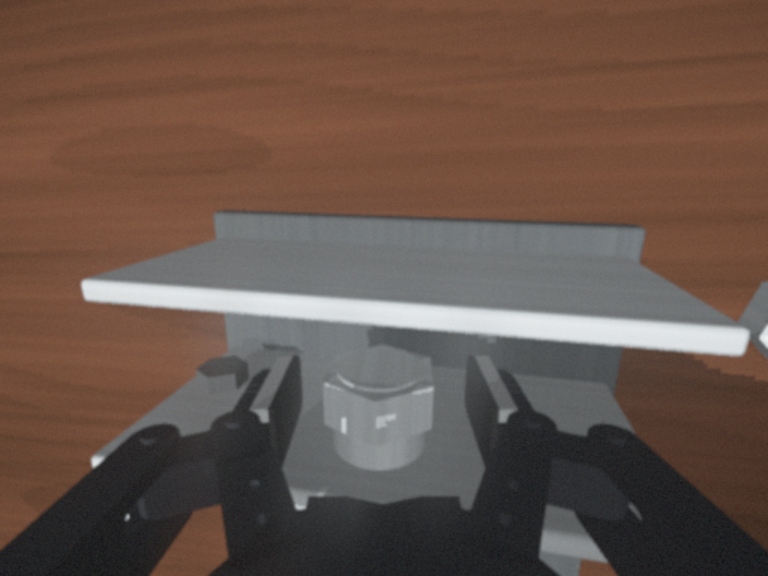

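The wrist view shows the head centred at column 378, between the pads at about 298 and 472, and clear of both plates. I'll let the bolt creep until it matches the tilt, then grip.

Call:
drive_tool([
  {"gripper": 75,"offset": [0,0,0],"angular": [0,0,0]},
  {"gripper": 75,"offset": [0,0,0],"angular": [0,0,0]},
  {"gripper": 75,"offset": [0,0,0.002],"angular": [0,0,0]},
  {"gripper": 75,"offset": [0,0,0.002],"angular": [0,0,0]},
  {"gripper": 75,"offset": [0,0,0.002],"angular": [0,0,0]},
])

```text
t: 6.15
eef_pos: [0.6141, -0.0919, 0.1318]
tool_rot: [-0.099, 0.995, -0.019, 0.002]
contact_force: [0.2, 0.1, 0.2]
gripper_width: 0.708
grasp_force: 0.0
```

Call:
drive_tool([
  {"gripper": 85,"offset": [0,0,0],"angular": [0,0,0]},
  {"gripper": 100,"offset": [0,0,0],"angular": [0,0,0]},
  {"gripper": 115,"offset": [0,0,0],"angular": [0,0,0]},
  {"gripper": 125,"offset": [0,0,0],"angular": [0,0,0]},
  {"gripper": 130,"offset": [0,0,0],"angular": [0,0,0]},
], grip_force=40)

```text
t: 6.65
eef_pos: [0.6142, -0.0919, 0.132]
tool_rot: [-0.099, 0.995, -0.019, 0.003]
contact_force: [0.1, -0.2, 0.5]
gripper_width: 0.493
grasp_force: 0.0
```

Call:
drive_tool([
  {"gripper": 135,"offset": [0,0,0],"angular": [0,0,0]},
  {"gripper": 140,"offset": [0,0,0],"angular": [0,0,0]},
  {"gripper": 150,"offset": [0,0,0],"angular": [0,0,0]},
  {"gripper": 170,"offset": [0,0,0],"angular": [0,0,0]},
  {"gripper": 200,"offset": [0,0,0],"angular": [0,0,0]},
])

```text
t: 7.15
eef_pos: [0.6143, -0.0909, 0.1325]
tool_rot: [-0.099, 0.995, -0.019, 0.003]
contact_force: [-0.7, 2.6, 5.2]
gripper_width: 0.413
grasp_force: 39.4
```

Call:
drive_tool([
  {"gripper": 255,"offset": [0,0,0],"angular": [0,0,0]},
  {"gripper": 255,"offset": [0,0,0],"angular": [0,0,0]},
  {"gripper": 255,"offset": [0,0,0],"angular": [0,0,0]},
  {"gripper": 255,"offset": [0,0,0],"angular": [0,0,0]},
  {"gripper": 255,"offset": [0,0,0],"angular": [0,0,0]},
])

```text
t: 7.65
eef_pos: [0.6143, -0.0909, 0.1326]
tool_rot: [-0.099, 0.995, -0.019, 0.003]
contact_force: [-2.0, 2.9, 5.4]
gripper_width: 0.411
grasp_force: 39.4
```

```bash
python3 c.py .004 .2; python3 -c "
from h import *
o=bot.get_obs();print(o['torque'],o['gripper_width']*85,o['grasp_force'])"
```

```text
t 7.65 offset [-0.0023 -0.0002  0.0008] ang [ 0.001 -0.001  0.006] tcp [ 0.6143 -0.0909  0.1326] F [-2.   2.9  5.4]
[ 0.55461133  0.36539927 -0.00360241] 34.949845680054295 39.43975185218733
```

Call:
drive_tool([
  {"gripper": 255,"offset": [0,0,0],"angular": [0,0,0]},
  {"gripper": 255,"offset": [0,0,0],"angular": [0,0,0]},
  {"gripper": 255,"offset": [0,0,0],"angular": [0,0,0]},
  {"gripper": 255,"offset": [0,0,0],"angular": [0,0,0]},
  {"gripper": 255,"offset": [0,0,0],"angular": [0,0,0]},
], grip_force=70)

```text
t: 8.15
eef_pos: [0.6143, -0.0909, 0.1327]
tool_rot: [-0.099, 0.995, -0.019, 0.003]
contact_force: [-1.5, 2.4, 5.6]
gripper_width: 0.405
grasp_force: 69.2
```

Call:
drive_tool([
  {"gripper": 255,"offset": [0,0,0],"angular": [0,0,0]},
  {"gripper": 255,"offset": [0,0,0],"angular": [0,0,0]},
  {"gripper": 255,"offset": [0,0,0],"angular": [0,0,0]},
  {"gripper": 255,"offset": [0,0,0],"angular": [0,0,0]},
  {"gripper": 255,"offset": [0,0,0],"angular": [0,0,0]},
])

```text
t: 8.65
eef_pos: [0.6143, -0.0909, 0.1327]
tool_rot: [-0.099, 0.995, -0.019, 0.003]
contact_force: [-1.7, 2.1, 6.6]
gripper_width: 0.404
grasp_force: 69.2
```

```bash
python3 c.py .004 .2; python3 - <<'E'
from h import *
import cv2
w=optics.read_camera("wrist"); s=optics.read_camera("scene")[150:280,150:300]
cv2.imwrite("pics/end.png",np.hstack([cv2.resize(w,(460,345)),cv2.resize(s,(340,345))[:, :340]]))
E
```

```text
t 8.65 offset [-0.0023 -0.0002  0.0009] ang [ 0.001 -0.001  0.006] tcp [ 0.6143 -0.0909  0.1327] F [-1.7  2.1  6.6]
```

View pics/end.png

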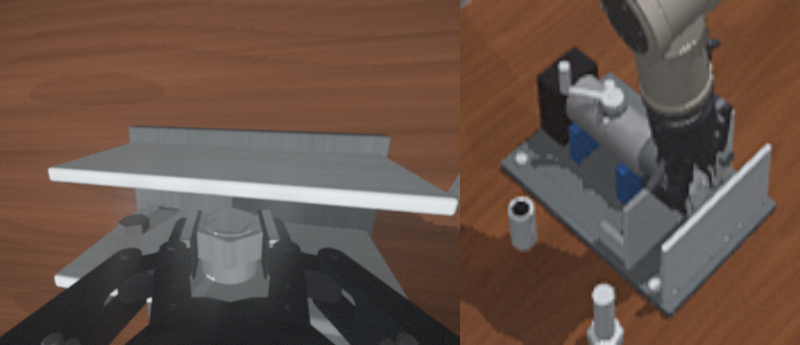

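The pads grip the head at about (228,235), the lever is at rest with its post at (565,75), and the bystanders visible here (socket and spare bolt) are in place. I'm handing in.

```bash
python3 -c "
from station import bot
print(bot.hand_in())"
```

```text
the job is handed in; nothing more can be done
None
```

I swung the start lever to its stop and let it spring back. I then gripped the bolt head at about 69 N and handed in at about 8.7 s still holding it; no verdict came back, and I didn't measure the bolt's angle or speed directly.

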